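# Clear the angle gauge and take two hardness readings on a sloping face

### The job

The angle gauge has been left on the sloping face of the steel wedge: stand it upright on its base in the tray, setting it down rather than dropping it. Then take the hardness probe from its holder and, holding it square to the slope, press it on the upper ringed test spot and then on the lower one, each time until its spring nose is about half way in, for half a second. Finally hang the probe back in its holder, and do not shift the wedge or disturb the other things on the table.

Things in the scene. Friction and masses are not known exactly. Their poses are not given: they have to be found in the camera images.
- wedge: loose steel workpiece, 5.5 kg, 150 x 100 mm (own x, y), 69 mm high. Origin: centre of its underside. Its flat sloping face, 100 mm wide, rises at 30 degrees towards own +x (so it faces own -x, towards the robot) from x -40, z 14 mm to x 55, z 69 mm; then a level land to the back at x 75. In front (x -75 to -40) a level foot 22 mm high makes an 8 mm shoulder across the slope's bottom
- spot_upper (a point): centre of the upper test spot: bright ground disc in a thin dark ring, 15 mm across, on the centre line of the wedge's sloping face, 54 mm up the slope from its bottom edge, on the surface; z axis = outward normal of the slope, x axis = straight up the slope, y axis = the wedge's y. Covered by the angle gauge at first. (The four dark bolt holes on foot and land are not test spots)
- spot_lower (a point): the same for the lower ringed test spot, 22 mm up the slope from its bottom edge. Covered by the angle gauge at first
- angle_gauge: digital angle gauge, a box of aluminium with black faces and a display, 60 mm (own x) x 32 mm (own y) x 60 mm high (own z), 0.18 kg. Origin: centre of its base. At first it stands on the sloping face, its z axis along the slope's normal, its x axis up the slope, lower edge at the shoulder, up to 12 mm to either side of the centre line
- tray: fixed grey instrument tray with a cork-coloured floor, 130 (own x) x 110 (own y) mm outside, 22 mm high, walls and floor 5 mm thick. Origin: centre of its underside
- probe: hardness probe, 163 mm long, 0.25 kg; axis = own z, nose down. Origin: on the axis at the tip of the unpressed nose. Up from the tip: spring nose 15 mm dia (to z 20 mm); round body 22 mm dia (to 60); collar 40 mm dia (60 to 66); square grip 26 x 26 mm, sides along own x and y (66 to 156); cap (to 163). At first it hangs upright in the holder, collar on the top plate
- probe_tip (a point): flat tip of the probe's spring nose (12 mm across), on the probe's axis; moves in with the nose
- probe_nose (a joint): how far the probe's spring nose is pressed in, m: 0 free, 0.008 fully in; the spring takes 2 N to start moving and 10 N when fully in
- holder: fixed probe holder: a base plate 100 x 90 x 10 mm, an upright at its far side (own +x) and a top plate 92 x 70 mm whose upper face is 84 mm above the table; through the top plate goes a hole 26 mm dia with a chamfered mouth. Origin: on the table under the centre of the hole
- holder_mouth (a point): centre of the holder's hole, at the level of the top plate's upper face (84 mm above the table). With the probe hung home the collar rests on this face, so the probe's origin is 60 mm below this point
- ref_block: bystander: loose round steel reference block, 64 mm dia, 16 mm high. Origin: centre of its underside
- v_block: bystander: loose steel V-block, 70 x 45 x 42 mm. Origin: centre of its underside
- cleaner: bystander: white plastic bottle with black cap, 52 mm dia, 120 mm high. Origin: centre of its underside
Mind the look-alikes: they are no part of the job. What is shaped like the angle_gauge but purple or turquoise is not meant.

How it is judged:
By the outcome, as a careful person would: the job done as asked, in the order asked, and still so for the second after the job is handed in, with the robot touching nothing.
It also fails if it takes over 59 s, if anything falls off the work surface, if the arm or the gripper's body presses on something with over 40 N, if the wrist force passes 120 N, or if a joint passes its speed limit or range.

### The arm

A 6-joint arm with a two-finger parallel gripper is mounted at the origin on the work surface. World frame = base frame: x ahead of the robot, y to its left, z up, the work surface at z = 0. Lengths are in mm, angles in rad, forces in N, time in s.
With the tool pointing down it reaches from about 300 to 775 mm from the base axis. Payload 14.6 kg.
Tool frame: the origin (TCP) lies at the very end of the fingers, on their centre line; the grasp point (between the pads) lies 19 mm behind it; z points along the fingers, y is the line along which they close (so a half turn about z gives the same grasp; the last joint's range is limited). The gripper opens to 94 mm and grips with 3 to 60 N. Pads are 16 mm wide; open, the fingers measure 119 mm over their backs; the gripper's body (75 mm by 177 mm) begins 78 mm behind the grasp point.
Start: joints at [-1.246, 0.3, 1.521, -0, 1.321, -0.067], TCP at [210.011, -508.315, 205.446] pointing down, gripper open.
Joint ranges: [-3.03, 3.03], [-0.79, 2.21], [0.23, 2.52], [-1.04, 4.18], [0, 3.07], [-2.55, 2.55]. Speed limits (rad/s): [2.22, 2.22, 2.57, 3.14, 3.14, 3.14].

### API

Orientations are given as a rotation vector (axis times angle).
In Python, from station import env gives the robot as it stands. The module is installed in compiled form; this text tells all that it offers.
- The arm moves only by the tool drive_tool, never from a script. Its arguments are lists of equal length, an entry for each row: "claw": the closure, from -1 (fully open) to 1 (shut); "travel": the shift along the world's x, y, z as a fraction of full scale, a list of three; "turn": the turn about the world's z as a fraction of full scale. In form: {"claw": [claw, ...], "travel": [[tx, ty, tz], ...], "turn": [turn, ...]}. A call has 1 to 12 rows; each row shifts and turns the commanded pose from where the row before left it; what a row does not reach is not made up. Full scale, the value 1, is 0.02 m for a shift and 6 degrees for a turn. A row lasts 1/12 s, in which the tool goes at most 41.7 mm and 7.16 degrees, less where a joint would pass 70% of its speed; a pose out of reach is approached as far as the arm can. A call with a number of a shift or a turn outside -1 to 1 is refused whole. A call with a gripper value outside its range is refused whole. The fingers move at their own pace and stop on an object; "squeeze" is the grip in N (left out, the last holds). Time passes only in rows, so rows that do not move let the fingers close. It gives the time, the measured TCP pose, the force, the opening and the grip force at its end, in the units of the state.
- env.observe(): the state, without advancing time (a new reading comes with each control period).
- env.snapshot(name): name is "scene" or "top" or "wrist"; returns (picture, depth): 384x512x3 uint8, red, green, blue; 384x512 float32, mm along the optical axis (not along the pixel's ray), 0 where there is no reading.
- env.camera_model(name): a dict with "vertical_fov" (degrees; the focal length in pixels is half the picture's height over the tangent of half this angle, whatever the lens; pixels are square), "cx", "cy" (the principal point, pixels), "k1" (the pictures are not rectified: a ray, as slopes to the right and down, at radius r is drawn at 1 + k1 r^2 times it, then the intrinsics apply), "cam_to_world" (4x4, takes a point from camera to world coordinates); the wrist camera has in their place "T_tool_cam" (4x4, takes a point from camera to tool coordinates, whose origin is the TCP and whose axes are the flange's). Camera axes: x right, y down, z forward; pixel columns grow to the right and rows downward; lengths in mm; the calibration is good to about 2 mm. A picture is of the moment at which its call begins: read the wrist's pose just before it. camera_model takes no time and is no camera call.
- env.sign_off(): hands the job in; it is judged then, once.
The state is a dict: "t": time; "joints": joint angles; "joint_velocities": joint speeds; "joint_torque": joint torques, N m; "eef_pos": TCP position; "tcp_rot": TCP orientation; "force": force on the tool from outside, world axes, zero at the start; "torque": the same for the moment, N m; "grip_width": finger opening in mm; "grasp_force": force on a finger pad.
Only numpy, scipy, OpenCV 4.12 (cv2) and the standard library are available. Lean on these libraries where they do the work, as an engineer would, in place of code of your own. Each camera call takes 0.05 s, during which the arm holds its last target. There are 200 camera calls.

## Working session

There is one attempt and no reset: what is moved stays moved. The work goes in short steps, Python scripts to look and compute and a tool call to move; the robot and the scene stay as the last step left them, time stands still between calls to the robot, and variables do not carry over. Pictures are saved under pics/ and viewed, at most 10 in all, crops included, and the job is handed in when it is done.

Besides the shell and the picture viewer there is one more tool, called after "Request:" as name([rows], argument=value, ...), one row to a line, values as JSON. drive_tool: Moves the arm, as the interface text tells. Shift numbers are shares of 0.02 m and turn numbers shares of 6 degrees, none past 1 either way. Its arguments: {"type":"object","properties":{"claw":{"type":"array","items":{"type":"number"}},"travel":{"type":"array","items":{"type":"array","items":{"type":"number","minimum":-1,"maximum":1}}},"turn":{"type":"array","items":{"type":"number","minimum":-1,"maximum":1}},"squeeze":{"type":"number"}},"required":["claw","travel","turn"]}

```bash
mkdir -p pics; cat > h.py <<'E'
import numpy as np, cv2, pickle
from station import env
from scipy.spatial.transform import Rotation as R
def snap(n,f=None):
    o=env.observe(); im,d=env.snapshot(n)
    c=dict(env.camera_model(n))
    if n=="wrist":
        T=np.eye(4);T[:3,:3]=R.from_rotvec(o['tcp_rot']).as_matrix();T[:3,3]=o['eef_pos'];c['cam_to_world']=T@c['T_tool_cam']
    if f: cv2.imwrite(f'pics/{f}.png',im[:,:,::-1]); pickle.dump((im,d,c),open(f'pics/{f}.pkl','wb'))
    return im,d,c
def KD(c):
    f=192/np.tan(np.radians(c['vertical_fov'])/2)
    return np.array([[f,0,c['cx']],[0,f,c['cy']],[0,0,1.]]),np.array([c['k1'],0,0,0.])
def rays(uv,c):
    K,D=KD(c); p=cv2.undistortPoints(np.array(uv,float).reshape(-1,1,2),K,D)[:,0]
    T=np.array(c['cam_to_world']); return T[:3,3],np.c_[p,np.ones(len(p))]@T[:3,:3].T
def onplane(uv,c,z):
    o,r=rays(uv,c); return o+r*((z-o[2])/r[:,2])[:,None]
def depthpts(uv,d,c):
    o,r=rays(uv,c); uv=np.array(uv).astype(int); return o+r*d[uv[:,1],uv[:,0]][:,None]
def project(P,c):
    K,D=KD(c); Ti=np.linalg.inv(np.array(c['cam_to_world']))
    return cv2.projectPoints(np.array(P,float).reshape(-1,3),cv2.Rodrigues(Ti[:3,:3])[0],Ti[:3,3],K,D)[0][:,0]
def cloud(d,c):
    v,u=np.mgrid[:384,:512]; uv=np.c_[u.ravel(),v.ravel()]; return depthpts(uv,d,c).reshape(384,512,3)
E
python3 - <<'E'
from h import *
a=snap("scene","s0")[0];b=snap("top","t0")[0]
for n in("scene","top"):
    c=env.camera_model(n);print(n,c['vertical_fov'],c['k1'],np.round(c['cam_to_world'],2).tolist())
print(env.observe())
E
```

```text
scene 42.24523047091527 -0.18675400310919762 [[0.44, 0.73, -0.52, 1217.27], [0.9, -0.36, 0.26, -311.67], [0.0, -0.58, -0.82, 1022.47], [0.0, 0.0, 0.0, 1.0]]
top 54.667038294884854 -0.07433928451086161 [[-0.01, -0.98, 0.19, 473.13], [-1.0, 0.0, -0.03, 4.95], [0.03, -0.19, -0.98, 854.83], [0.0, 0.0, 0.0, 1.0]]
{'t': 0.1, 'joints': array([-1.24558291e+00,  3.00399212e-01,  1.52152922e+00, -2.02746564e-05,
        1.32069843e+00, -6.66219005e-02]), 'joint_velocities': array([ 0.00188323, -0.00243327, -0.00201162, -0.00044177,  0.00017972,
        0.00017032]), 'joint_torque': array([ 1.82773609e-03, -5.32642651e+01, -3.53283727e+01,  7.09915627e-02,
        2.34476512e-02, -4.50756488e-05]), 'eef_pos': array([ 209.94124353, -508.09506778,  204.94770251]), 'tcp_rot': array([-3.08048723e+00, -6.11372135e-01,  2.39975669e-04]), 'force': array([ 0.27796302, -0.50374099,  0.13672877]), 'torque': array([-0.0053694 ,  0.06510773, -0.0255073 ]), 'grasp_force': 0.0, 'grip_width': 93.95847010981704}
```

View pics/s0.png

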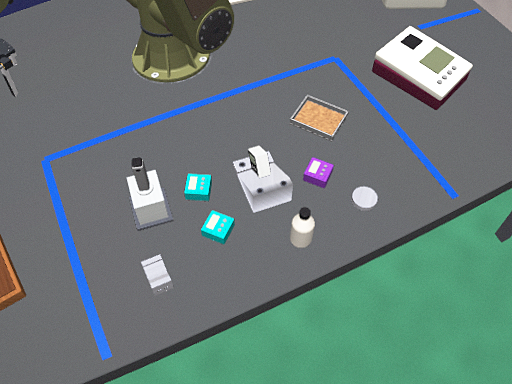

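View pics/t0.png

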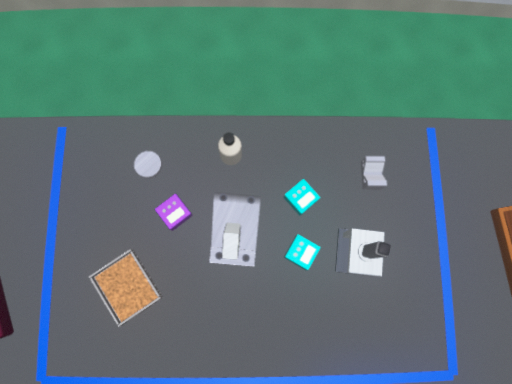

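The scene shows the wedge with the gauge at about (262,165), tray (320,117), probe in its holder (145,190). Top view: the wedge is at (235,230), tray (125,287), holder (360,252). Candidates for the gauge: aluminium/black box on the wedge at top (232,240); turquoise ones at (303,252) and (302,197); purple one at (173,212). Only the first stands on the slope and isn't a named look-alike colour. I'll confirm with a crop and measure.

```bash
python3 - <<'E'
from h import *
im,d,c=pickle.load(open('pics/t0.pkl','rb')); P=cloud(d,c)
a=cv2.resize(im[180:280,195:275],None,fx=5,fy=6,interpolation=cv2.INTER_CUBIC);b=cv2.resize(im[215:285,325:400],None,fx=5,fy=6*100/120*1.0,interpolation=cv2.INTER_CUBIC)
a=cv2.resize(im[185:275,195:275],(400,450),interpolation=cv2.INTER_CUBIC);b=cv2.resize(im[215:285,325:403],(400,359),interpolation=cv2.INTER_CUBIC)
b=cv2.copyMakeBorder(b,0,91,0,0,cv2.BORDER_CONSTANT)
cv2.imwrite('pics/c0.png',np.hstack([a,b])[:,:,::-1])
Z=P[:,:,2]
print('table z',np.median(Z[300:340,250:330]))
# components above table
m=((Z>8)&(d>0)).astype(np.uint8);m[:120]=0;m[365:]=0
n,l,s,ce=cv2.connectedComponentsWithStats(m)
for i in range(1,n):
    if s[i,4]>80:
        q=P[l==i]; r=cv2.minAreaRect(q[:,:2].astype(np.float32))
        print(s[i],np.round(ce[i]),'rect',np.round(r[0]),np.round(r[1]),round(r[2],1),'zmax',np.percentile(q[:,2],98).round())
# tray by cork colour
hsv=cv2.cvtColor(im,cv2.COLOR_RGB2HSV)
k=((hsv[...,0]>8)&(hsv[...,0]<22)&(hsv[...,1]>110)).astype(np.uint8);k[:,:60]=0;k[:,200:]=0
uv=np.argwhere(k)[:,::-1]; r=cv2.minAreaRect(onplane(uv,c,5)[:,:2].astype(np.float32));print('tray floor',r)
# wedge: points in z 60..75 (land), slope
w=(slice(190,272),slice(205,265)); q=P[w].reshape(-1,3)
np.set_printoptions(suppress=True,precision=1)
land=q[(q[:,2]>64)&(q[:,2]<73)&(q[:,0]>560)];
if len(land): print('land',cv2.minAreaRect(land[:,:2].astype(np.float32)),len(land))
foot=q[(q[:,2]>18)&(q[:,2]<26)]
print('z rows');print(Z[190:272:4,206:264:4].astype(int))
print('holder');print(Z[222:280:3,330:396:3].astype(int))
E
```

```text
table z -0.44749005771791417
[219 132  22  33 577] [230. 148.] rect [751.  41.] [46. 48.] 5.0 zmax 121.0
[135 152  27  26 548] [148. 164.] rect [728. 236.] [60. 60.] 0.3 zmax 19.0
[362 157  25  32 676] [373. 173.] rect [ 704. -295.] [69. 45.] 0.1 zmax 44.0
[283 179  37  36 721] [301. 196.] rect [ 648. -122.] [60. 62.] 39.9 zmax 36.0
[ 210  192   50   75 3168] [234. 229.] rect [570.  32.] [100. 151.] 84.5 zmax 94.0
[155 194  37  37 767] [173. 212.] rect [614. 170.] [62. 61.] 38.2 zmax 36.0
[492 206  20  82 844] [505. 235.] rect [ 527. -603.] [ 37. 191.] 87.7 zmax 38.0
[ 336  228   55   48 2044] [361. 251.] rect [ 521. -242.] [ 81. 102.] 83.7 zmax 187.0
[284 234  36  36 768] [302. 252.] rect [ 521. -119.] [61. 61.] 59.0 zmax 35.0
[ 89 249  73  78 706] [123. 287.] rect [447. 274.] [131. 112.] 34.2 zmax 25.0
[  0 281  13  58 419] [  4. 316.] rect [396. 545.] [125.  28.] 7.3 zmax 48.0
tray floor ((446.0011901855469, 275.52667236328125), (115.9780044555664, 93.51871490478516), 33.430416107177734)
land ((605.8098754882812, 28.921775817871094), (99.80697631835938, 78.56634521484375), 83.8831
[... 2198 characters left out ...]
2  91  88 101 114 126  82  81
    0  -1   0  -1]
 [  0  -1   7  10   5   8  73  84  82  82  82  82  89  88  83  82  82  81
   -1   0   0   1]
 [  0   1   9   6   9  11  73  83  81  83  84  83  85  82  82  83  82  85
    0   0   2  -1]
 [  0  -1   9  10   8   9  75  83  82  83  87  84  83  80  82  81  86  82
    1   0  -3   0]
 [  0   0   9  10   7   9  77  82  83  84  83  82  81  85  84  84  84  84
   -1  -1   1   1]
 [  0   0  -2  -1  -1  -1   0  10  75  83  81  83  81  83  82  83  83  84
    0   0   0  -1]
 [ -2   0   0   0  -2   1  -2   2   0   0   0   0   0  -1   0   0  -2   0
   -3   0   0   0]
 [ -2  -1  -2  -1  -2  -1  -1   0  -1   0   0   0   0   1   2   2  -3  -1
    0   0   1  -2]]
```

View pics/c0.png

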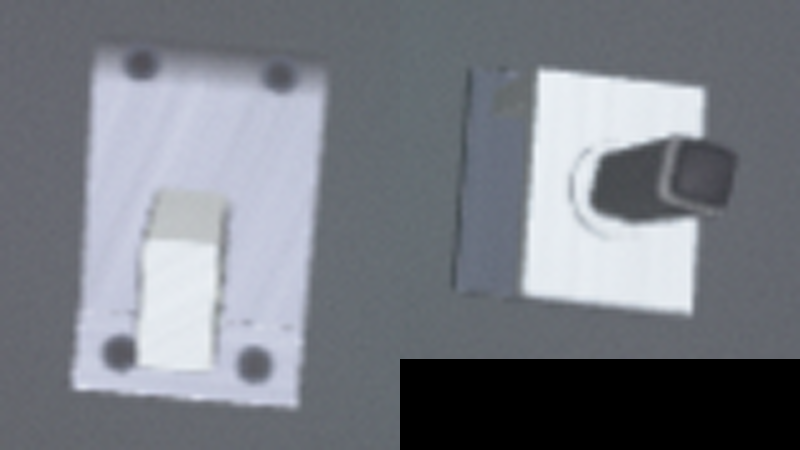

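The crop confirms it: the aluminium box on the slope (left, about (180,285)) is the gauge that's meant. The probe stands in the holder (right) with its cap at about (700,175). I'm moving towards the wedge now and will refine on the way.

Request:
drive_tool([
  [0.6, 1, 0],
  [0.6, 1, 0],
  [0.6, 1, 0],
  [0.6, 1, 0],
  [0.6, 1, 0],
  [0.6, 1, 0],
  [0.6, 1, 0],
  [0.6, 1, 0],
  [0.6, 1, 0],
  [0.6, 1, 0],
  [0.6, 1, 0],
  [0.6, 1, 0],
], claw=[-1, -1, -1, -1, -1, -1, -1, -1, -1, -1, -1, -1], turn=[-0.5, -0.5, -0.5, -0.5, -0.5, -0.5, -0.5, -0.5, -0.4, -0.3, 0, 0])

```text
t: 1.1
eef_pos: [354.3, -267.2, 205.3]
tcp_rot: [-3.137, 0.158, 0.0]
force: [0.7, 0.7, 0.0]
grip_width: 94.0
grasp_force: 0.0
```

Request:
drive_tool([
  [0.6, 1, 0],
  [0.6, 1, 0],
  [0.6, 1, 0],
  [0.6, 1, 0],
  [0.6, 1, 0],
  [0.6, 1, 0],
  [0.6, 1, 0],
  [0.6, 1, 0],
  [0.6, 1, 0],
  [0.6, 1, 0],
  [0, 1, 0],
  [0, 1, 0],
], claw=[-1, -1, -1, -1, -1, -1, -1, -1, -1, -1, -1, -1], turn=[0, 0, 0, 0, 0, 0, 0, 0, 0, 0, 0, 0])

```text
t: 2.1
eef_pos: [474.1, -27.2, 205.0]
tcp_rot: [-3.138, 0.157, 0.002]
force: [0.3, -0.7, 0.5]
grip_width: 93.8
grasp_force: 0.0
```

```bash
python3 - <<'E'
from h import *
np.set_printoptions(suppress=True,precision=2)
im,d,c=snap("wrist","w0"); o=env.observe();print(o['t'],o['eef_pos'],o['tcp_rot'],o['joints'])
def fit(P,D,I):
    q=P[(D>0)].reshape(-1,3)
    q=q[(abs(q[:,0]-570)<110)&(abs(q[:,1]-32)<75)&(q[:,2]>8)]
    r=cv2.minAreaRect(q[:,:2].astype(np.float32));return r,q
it,dt,ct=pickle.load(open('pics/t0.pkl','rb')); is_,ds,cs=pickle.load(open('pics/s0.pkl','rb'))
for n,D,C in(('top',dt,ct),('scene',ds,cs),('wrist',d,c)):
    P=cloud(D,C); r,q=fit(P,D,0); print(n,r)
    foot=q[(q[:,2]>17)&(q[:,2]<27)&(q[:,0]<540)]; land=q[(q[:,2]>65.5)&(q[:,2]<73)&(q[:,0]>600)]
    yaw=np.radians(-5.75);ux=np.array([np.cos(yaw),np.sin(yaw)]);uy=np.array([-ux[1],ux[0]])
    w=(q[:,:2]-[570,32]); X=w@ux;Y=w@uy;Z=q[:,2]
    print(' x range',np.percentile(X,[.5,99.5]),'y',np.percentile(Y,[.5,99.5]))
    surf=np.where(X<-40,22,14+(X+40)*.577); g=(Z>surf+15)&(X<20)&(X>-75)
    gg=np.c_[X,Y,Z][g]; hi=gg
    print(' gauge n',len(gg),'Y',np.percentile(gg[:,1],[1,50,99]),'X',np.percentile(gg[:,0],[1,99]),'zmax',np.percentile(gg[:,2],99))
    h=P[(D>0)]; h=h[(abs(h[:,0]-515)<70)&(abs(h[:,1]+250)<70)]
    p=h[(h[:,2]>100)];
    if len(p)>20: print(' probe',cv2.minAreaRect(p[:,:2].astype(np.float32)),'med',np.median(p,0)); t=h[h[:,2]>180]; print('  cap',np.median(t,0),len(t)); pl=h[(h[:,2]>78)&(h[:,2]<88)]; print('  plate',cv2.minAreaRect(pl[:,:2].astype(np.float32)))
E
```

```text
2.15 [473.84 -24.84 205.08] [-3.14  0.16  0.  ] [-0.13  0.13  1.73  0.    1.28  1.54]
top ((570.1010131835938, 32.02503967285156), (99.93521881103516, 150.57228088378906), 84.50846862792969)
 x range [-74.61  74.12] y [-49.36  48.65]
 gauge n 548 Y [-13.39   2.47  19.46] X [-64.35   8.23] zmax 98.06317710785991
 probe ((515.8519287109375, -244.4166259765625), (26.272695541381836, 27.31321144104004), 78.2607421875) med [ 514.68 -237.4   174.88]
  cap [ 515.21 -244.72  185.75] 147
  plate ((515.9689331054688, -246.7069854736328), (70.99430084228516, 93.43196105957031), 83.11016845703125)
scene ((570.739013671875, 31.462749481201172), (101.74273681640625, 154.32785034179688), 84.47063446044922)
 x range [-72.89  76.57] y [-50.94  49.55]
 gauge n 438 Y [-14.78  -1.89  18.97] X [-62.54   8.16] zmax 97.44554886104633
 probe ((519.307373046875, -246.87144470214844), (27.10979652404785, 25.051361083984375), 73.99964904785156) med [ 526.88 -247.03  155.9 ]
  cap [ 518.97 -246.48  186.14] 94
  plate ((516.7604370117188, -247.3381805419922), (72.24227905273438, 93.90816497802734), 81.44161224365234)
wrist ((556.1193237304688, 17.166942596435547), (132.20791625976562, 175.90115356445312), 84.48603057861328)
 x range [-96.    73.24] y [-81.26  47.65]
 gauge n 29520 Y [-81.04 -32.56  14.05] X [-73.84  -1.15] zmax 343.75194353329914
 probe ((515.2821044921875, -237.89541625976562), (31.803407669067383, 18.100988388061523), 13.720553398132324) med [ 518.7  -233.77  137.76]
  cap [nan nan nan] 0
  plate ((517.1171264648438, -245.9538116455078), (72.75274658203125, 92.50497436523438), 82.7470703125)
  return _methods._mean(a, axis=axis, dtype=dtype,
  ret = um.true_divide(
```

View pics/w0.png

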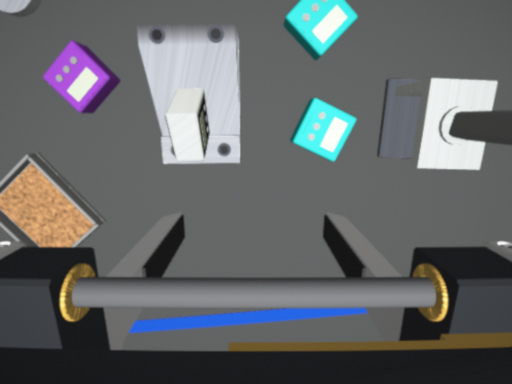

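The wrist view shows the gauge at (188,125) on the wedge, the tray at (45,205) and the holder at (460,125). Moving over the gauge.

Request:
drive_tool([
  [0.7, 0.64, -0.8],
  [0.7, 0.64, -0.8],
  [0.7, 0.64, -0.8],
  [0.7, 0.64, -0.8],
  [0.7, 0.64, -0.8],
  [0, 0, 0],
  [0, 0, 0],
], claw=[-1, -1, -1, -1, -1, -1, -1], turn=[0, 0, 0, 0, 0, 0, 0])

```text
t: 2.73
eef_pos: [543.6, 35.9, 124.4]
tcp_rot: [3.138, -0.156, -0.004]
force: [0.9, -0.3, 0.6]
grip_width: 94.0
grasp_force: 0.0
```

Request:
drive_tool([
  [0, 0.06, -1],
  [0, 0, -1],
  [0, 0, -1],
  [0, 0, -0.7],
  [0, 0, -0.1],
  [0, 0, 0],
  [0, 0, 0],
  [0, 0, 0],
  [0, 0, 0],
  [0, 0, 0],
  [0, 0, 0],
  [0, 0, 0],
], claw=[-1, -1, -1, -1, -1, 1, 1, 1, 1, 1, 1, 1], turn=[0, 0, 0, 0, 0, 0, 0, 0, 0, 0, 0, 0], squeeze=15)

```text
t: 3.73
eef_pos: [544.1, 36.9, 49.7]
tcp_rot: [3.138, -0.157, 0.001]
force: [-0.6, -0.2, 0.1]
grip_width: 50.9
grasp_force: 0.0
```

Request:
drive_tool([
  [0, 0, 0],
  [0, 0, 0],
  [0, 0, 0],
  [0, 0, 0],
  [0, 0, 0],
  [0, 0, 0],
  [0, 0, 0],
  [0, 0, 0],
], claw=[1, 1, 1, 1, 1, 1, 1, 1], turn=[0, 0, 0, 0, 0, 0, 0, 0])

```text
t: 4.4
eef_pos: [544.0, 36.9, 49.4]
tcp_rot: [-3.138, 0.158, 0.0]
force: [-0.8, 0.2, -0.1]
grip_width: 31.9
grasp_force: 15.0
```

Request:
drive_tool([
  [0, 0, 0.5],
  [0, 0, 1],
  [0, 0, 1],
  [0, 0, 1],
  [-0.4, 1, 0],
  [-0.4, 1, 0],
  [-0.4, 1, 0],
  [-0.4, 1, 0],
  [-0.4, 1, 0],
  [-0.4, 1, 0],
  [-0.4, 1, 0],
  [-0.4, 1, 0],
], claw=[1, 1, 1, 1, 1, 1, 1, 1, 1, 1, 1, 1], turn=[0, 0, 0, 0, 0.6, 0.6, 0.6, 0.6, 0.6, 0.6, 0.6, 0.6])

```text
t: 5.4
eef_pos: [479.6, 197.7, 120.1]
tcp_rot: [3.077, 0.632, 0.001]
force: [0.3, 0.9, -1.7]
grip_width: 32.1
grasp_force: 15.0
```

Request:
drive_tool([
  [-0.4, 1, 0],
  [-0.4, 1, 0],
  [-0.4, 1, -0.2],
  [-0.4, 1, -0.4],
  [0, 0.15, -0.6],
  [0, 0, -0.6],
  [0, 0, 0],
  [0, 0, 0],
], claw=[1, 1, 1, 1, 1, 1, 1, 1], turn=[0.6, 0.6, 0.5, 0, 0, 0, 0, 0])

```text
t: 6.07
eef_pos: [448.0, 279.4, 83.4]
tcp_rot: [3.01, 0.898, -0.002]
force: [0.1, -0.5, -1.2]
grip_width: 32.1
grasp_force: 15.0
```

```bash
python3 - <<'E'
from h import *
snap("wrist","w1");snap("scene","s1")
w=cv2.imread('pics/w1.png');s=cv2.imread('pics/s1.png')[60:200,200:400]
o=cv2.resize(s,(430,300),interpolation=cv2.INTER_CUBIC)
cv2.imwrite('pics/c1.png',np.hstack([cv2.resize(w,(368,300)),o])); print(env.observe()['eef_pos'],env.observe()['tcp_rot'])
im,d,c=snap("top"); P=cloud(d,c); q=P[(d>0)&(P[...,2]>30)&(P[...,2]<130)]; q=q[(abs(q[:,0]-446)<90)&(abs(q[:,1]-276)<90)]
print(len(q))
E
```

```text
[448.51433347 279.60226952  84.22738517] [-3.01051252e+00 -8.97661329e-01 -1.23026815e-03]
244
```

View pics/c1.png

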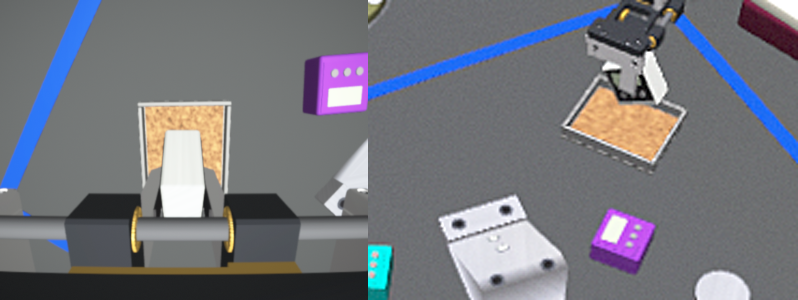

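The gauge is held tilted above the tray (left panel (185,170), right panel (640,85)). I'll lower it until its edge touches, then roll it upright.

Request:
drive_tool([
  [-0.2, -0.14, -0.6],
  [-0.2, -0.14, -0.6],
  [-0.2, -0.14, -0.5],
  [0, 0, -0.3],
  [0, 0, -0.1],
  [0, 0, -0.1],
  [0, 0, 0],
  [0, 0, 0],
], claw=[1, 1, 1, 1, 1, 1, 1, 1], turn=[0, 0, 0, 0, 0, 0, 0, 0], squeeze=8)

```text
t: 6.88
eef_pos: [436.5, 271.7, 39.9]
tcp_rot: [-3.01, -0.899, -0.001]
force: [0.4, 0.8, -1.3]
grip_width: 31.9
grasp_force: 8.0
```

Request:
drive_tool([
  [0, 0, -0.08],
  [0.12, 0.08, -0.06],
  [0.12, 0.08, -0.06],
  [0.12, 0.08, -0.06],
  [0.12, 0.08, -0.06],
  [0.12, 0.08, -0.06],
  [0.1, 0.06, -0.08],
  [0.1, 0.06, -0.08],
  [0.1, 0.06, -0.08],
  [0.1, 0.06, -0.08],
  [0, 0, 0],
  [0, 0, 0],
], claw=[1, 1, 1, 1, 1, 1, 1, 1, 1, 1, 1, 1], turn=[0, 0, 0, 0, 0, 0, 0, 0, 0, 0, 0, 0])

```text
t: 7.88
eef_pos: [455.9, 284.2, 25.0]
tcp_rot: [3.01, 0.899, -0.001]
force: [0.1, -0.1, 0.2]
grip_width: 31.8
grasp_force: 8.0
```

```bash
python3 - <<'E'
from h import *
snap("wrist","w2");snap("scene","s2")
w=cv2.imread('pics/w2.png');s=cv2.imread('pics/s2.png')[70:150,270:370]
cv2.imwrite('pics/c2.png',np.hstack([cv2.resize(w,(368,300)),cv2.resize(s,(375,300),interpolation=cv2.INTER_CUBIC)])); o=env.observe();print(o['eef_pos'],o['force'])
im,d,c=pickle.load(open('pics/s2.pkl','rb'));P=cloud(d,c)
q=P[(d>0)&(P[...,2]>55)&(P[...,2]<75)];q=q[(abs(q[:,0]-446)<70)&(abs(q[:,1]-276)<70)];print(len(q),q.mean(0))
E
```

```text
[455.696847   284.03860635  25.07701732] [-0.2035961   0.85757654 -1.14452265]
78 [468.74044695 280.59131903  64.4735546 ]
```

View pics/c2.png

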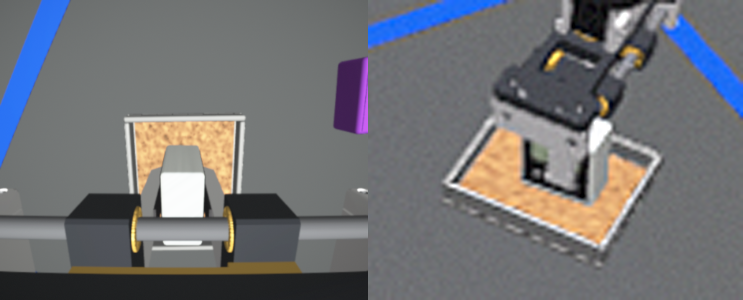

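The gauge looks about upright in the tray (right panel (565,165)). I'll press it lightly so it seats.

Request:
drive_tool([
  [0, 0, -0.08],
  [0, 0, -0.05],
  [0, 0, -0.05],
  [0, 0, 0],
  [0, 0, 0],
], claw=[1, 1, 1, 1, 1], turn=[0, 0, 0, 0, 0], squeeze=5)

```text
t: 8.4
eef_pos: [456.3, 284.4, 22.1]
tcp_rot: [-3.01, -0.899, -0.001]
force: [2.4, 1.8, 5.1]
grip_width: 31.8
grasp_force: 5.0
```

Request:
drive_tool([
  [0.03, 0.02, -0.05],
  [0.03, 0.02, -0.05],
  [0, 0, 0],
  [0, 0, 0],
], claw=[1, 1, 1, 1], turn=[0, 0, 0, 0])

```text
t: 8.73
eef_pos: [457.2, 285.0, 19.7]
tcp_rot: [3.01, 0.899, -0.0]
force: [2.1, 0.8, 3.2]
grip_width: 32.1
grasp_force: 5.0
```

```bash
python3 - <<'E'
from h import *
np.set_printoptions(suppress=True,precision=2)
im,d,c=snap("wrist","w3"); P=cloud(d,c); o=env.observe(); u=np.array([np.cos(.583),np.sin(.583)]);v=np.array([-u[1],u[0]])
X=(P[...,:2]-o['eef_pos'][:2])@u; Y=(P[...,:2]-o['eef_pos'][:2])@v
m=(d>0)&(abs(Y)<11)&(X>-45)&(X<60)&(P[...,2]<90)&(P[...,2]>9)
for a in np.arange(-45,60,4):
    k=m&(X>=a)&(X<a+4)
    if k.sum()>5: print(a+2,k.sum(),np.percentile(P[...,2][k],[5,50,95]))
E
```

```text
-35 101 [64.09 64.93 65.6 ]
-31 179 [64.71 65.47 66.1 ]
-11 145 [64.33 65.17 66.13]
-7 276 [64.54 65.37 66.27]
-3 284 [64.57 65.49 66.36]
1 297 [64.53 65.46 66.41]
5 310 [64.66 65.46 66.56]
9 307 [64.58 65.6  66.44]
13 317 [64.6  65.48 66.57]
17 318 [64.54 65.51 66.44]
21 365 [63.7  65.19 66.23]
25 1020 [14.35 44.19 63.42]
45 104 [20.54 22.07 23.31]
49 243 [13.1  21.92 23.29]
```

The top face is level at 65.4 mm, so the gauge is upright and seated. I'll open part way to clear the tray walls, rise, and go to the probe.

Request:
drive_tool([
  [0, 0, 0],
  [0, 0, 0],
  [0, 0, 0],
  [0, 0, 0.2],
  [0, 0, 1],
  [0, 0, 1],
  [0, 0, 1],
  [0, 0, 1],
  [0, -0.5, 1],
  [0.1, -1, 1],
  [0.1, -1, 1],
  [0.1, -1, 1],
], claw=[0.1, 0.1, 0.1, 0.1, 0.1, 0.1, 0.1, 0.1, -1, -1, -1, -1], turn=[0, 0, 0, 0, 0, 0, 0, 0, -0.5, -0.5, -0.5, -0.5])

```text
t: 9.78
eef_pos: [462.9, 214.3, 185.0]
tcp_rot: [3.088, 0.576, -0.0]
force: [0.4, -0.1, 0.1]
grip_width: 65.6
grasp_force: 0.0
```

Request:
drive_tool([
  [0.1, -1, 1],
  [0.1, -1, 1],
  [0.1, -1, 0],
  [0.1, -1, 0],
  [0.1, -1, 0],
  [0.1, -1, 0],
  [0.1, -1, 0],
  [0.1, -1, 0],
  [0.1, -1, 0],
  [0.1, -1, 0],
  [0.1, -1, 0],
  [0.1, -1, 0],
], claw=[-1, -1, -1, -1, -1, -1, -1, -1, -1, -1, -1, -1], turn=[-0.5, -0.5, -0.5, -0.5, -0.5, -0.5, -0.5, -0.5, -0.5, -0.2, 0, 0])

```text
t: 10.78
eef_pos: [487.0, -25.9, 224.0]
tcp_rot: [-3.136, 0.191, 0.0]
force: [-0.4, 0.5, -0.4]
grip_width: 94.1
grasp_force: 0.0
```

```bash
python3 - <<'E'
from h import *
np.set_printoptions(suppress=True,precision=2)
im,d,c=snap("wrist","w4"); o=env.observe();print(o['t'],o['eef_pos'],o['tcp_rot']); P=cloud(d,c)
g=cv2.cvtColor(im,cv2.COLOR_RGB2GRAY)
q=P[(d>0)&(P[...,2]>60)&(P[...,2]<73)]; q=q[(abs(q[:,0]-605)<25)&(abs(q[:,1]-30)<60)]
if len(q)>30: print('land',cv2.minAreaRect(q[:,:2].astype(np.float32)))
# probe from all
T,dt,ct=snap("top","t1"); S,ds,cs=snap("scene","s3")
for n,D,C in(('w',d,c),('t',dt,ct),('s',ds,cs)):
    Q=cloud(D,C); k=(D>0)&(abs(Q[...,0]-517)<40)&(abs(Q[...,1]+246)<40)
    for lo,hi in((92,120),(120,150),(150,178),(184,192)):
        s=Q[k&(Q[...,2]>lo)&(Q[...,2]<hi)]
        if len(s)>15: print(n,lo,len(s),cv2.minAreaRect(s[:,:2].astype(np.float32)),np.percentile(s[:,0],[2,98]),np.percentile(s[:,1],[2,98]))
# gauge in top
Q=cloud(dt,ct);s=Q[(dt>0)&(abs(Q[...,0]-446)<50)&(abs(Q[...,1]-276)<50)&(Q[...,2]>58)];print('gauge',cv2.minAreaRect(s[:,:2].astype(np.float32)),np.median(s[:,2]))
E
```

```text
10.8333 [487.23 -28.36 223.96] [ 3.13 -0.19 -0.  ]
land ((617.0684204101562, 26.339340209960938), (101.42892456054688, 25.855205535888672), 89.99295043945312)
w 92 428 ((514.7681884765625, -239.918701171875), (33.86917495727539, 20.697017669677734), 16.007558822631836) [505.78 531.38] [-241.69 -230.67]
w 120 626 ((515.196533203125, -238.01693725585938), (31.15703582763672, 16.616294860839844), 16.741872787475586) [506.45 531.6 ] [-241.16 -231.14]
w 150 888 ((516.6060180664062, -236.6640167236328), (29.72296714782715, 14.289619445800781), 7.589826583862305) [505.44 531.53] [-240.85 -230.94]
w 184 17 ((514.0346069335938, -233.40869140625), (8.539544105529785, 1.6684439182281494), 1.8224505186080933) [509.98 518.04] [-234.27 -232.72]
t 92 65 ((518.1475219726562, -240.67025756835938), (16.684755325317383, 32.227230072021484), 85.2245864868164) [501.65 529.77] [-247.45 -232.55]
t 120 64 ((512.9909057617188, -237.86293029785156), (30.864973068237305, 14.636617660522461), 19.448848724365234) [501.15 529.05] [-249.44 -232.49]
t 150 112 ((515.9481201171875, -244.6841278076172), (25.6340866088
[... 238 characters left out ...]
25.8887939453125, -243.9175262451172), (19.433504104614258, 32.74069595336914), 12.757201194763184) [516.73 533.08] [-260.72 -231.07]
s 120 103 ((524.8912353515625, -244.46978759765625), (16.60314178466797, 31.65189552307129), 15.080153465270996) [518.14 532.16] [-260.54 -232.59]
s 150 122 ((519.5755004882812, -246.62677001953125), (27.468599319458008, 25.037214279174805), 78.71590423583984) [509.42 531.93] [-260.91 -232.06]
s 184 74 ((517.5406494140625, -246.1706085205078), (20.097183227539062, 21.391691207885742), 73.03519439697266) [506.8  528.19] [-256.89 -235.28]
gauge ((451.61749267578125, 280.7392883300781), (60.852447509765625, 34.72538757324219), 33.48085403442383) 64.76424751012632
```

View pics/w4.png

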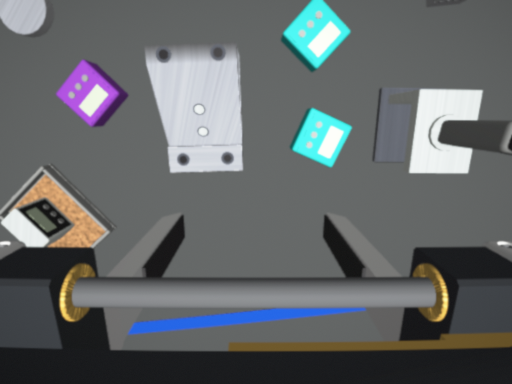

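The wrist view shows both spots on the bare slope, at (199,109) and (203,131), and the gauge standing in the tray at (40,215).

```bash
python3 - <<'E'
from h import *
np.set_printoptions(suppress=True,precision=2)
# spots: wedge frame plane
yaw=np.radians(-5.5);ux=np.array([np.cos(yaw),np.sin(yaw),0]);uy=np.array([-ux[1],ux[0],0]);O=np.array([570.3,31.8,0])
for s,n in((54,'up'),(22,'lo')): print(n,'model',O+ux*(-40+s*.866)+[0,0,14+s*.5])
nrm=-.5*ux+np.array([0,0,.866]); p0=O+ux*-40+[0,0,14]
for f in('w4','t1'):
    im,d,c=pickle.load(open(f'pics/{f}.pkl','rb'))
    for s in(54,22):
        X=O+ux*(-40+s*.866)+[0,0,14+s*.5]; u,v=project(X,c)[0].round().astype(int)
        h=9 if f=='w4' else 6
        g=cv2.cvtColor(im,cv2.COLOR_RGB2GRAY)[v-h:v+h+1,u-h:u+h+1]; b=(g>np.percentile(g,97)-14).astype(np.uint8)
        n,l,st,ce=cv2.connectedComponentsWithStats(b); i=1+np.argmax(st[1:,4]) ; uv=ce[i]+[u-h,v-h]
        o,r=rays([uv],c); t=((p0-o)@nrm)/(r[0]@nrm); print(f,s,(u,v),uv,st[i],o+r[0]*t)
im,d,c=pickle.load(open('pics/w4.pkl','rb'));Q=cloud(d,c)
k=(d>0)&(abs(Q[...,0]-517)<22)&(Q[...,1]>-262)&(Q[...,1]<-226)&(Q[...,2]>96)&(Q[...,2]<175)
s=Q[k];
for a in np.arange(500,536,3):
    e=s[(s[:,0]>=a)&(s[:,0]<a+3)]
    if len(e)>8: print(a+1.5,len(e),np.median(e[:,1]))
E
```

```text
up model [577.03  31.15  41.  ]
lo model [549.45  33.81  25.  ]
w4 54 (np.int64(199), np.int64(109)) [198.52 108.85] [ 5  5  8  8 48] [576.99  31.22  40.97]
w4 22 (np.int64(202), np.int64(131)) [202.41 131.02] [ 6  6  8  7 41] [549.41  33.74  24.98]
t1 54 (np.int64(234), np.int64(226)) [234.15 227.66] [  0   2  13  11 124] [574.31  31.36  39.42]
t1 22 (np.int64(233), np.int64(240)) [232.96 240.78] [  0   1  13  12 146] [546.83  34.5   23.45]
504.5 33 -241.5369651774924
507.5 98 -233.79915619075982
510.5 178 -231.77324817670078
513.5 203 -231.80015618862643
516.5 207 -232.61919843820363
519.5 213 -233.4396547709656
522.5 215 -234.39557313336584
525.5 212 -235.3145810820358
528.5 220 -236.44046522277498
531.5 166 -238.50717470138173
```

Request:
drive_tool([
  [0.13, -1, 0],
  [0.13, -1, 0],
  [0.13, -1, 0],
  [0.13, -1, 0],
  [0.13, -1, 0],
  [0.13, -1, 0],
  [0.13, -1, 0],
  [0.13, -1, 0],
  [0.13, -1, 0],
  [0.13, -1, 0],
  [0.13, -0.8, 0],
  [0, 0, 0],
], claw=[-1, -1, -1, -1, -1, -1, -1, -1, -1, -1, -1, -1], turn=[-0.4, -0.4, -0.4, -0.4, -0.1, 0, 0, 0, 0, 0, 0, 0])

```text
t: 11.93
eef_pos: [516.0, -242.1, 223.5]
tcp_rot: [-3.106, 0.47, 0.001]
force: [-0.3, 0.2, -0.3]
grip_width: 94.0
grasp_force: 0.0
```

Request:
drive_tool([
  [0, 0, 0],
], claw=[-1], turn=[0])

```text
t: 12.02
eef_pos: [515.9, -240.3, 223.6]
tcp_rot: [-3.106, 0.469, 0.001]
force: [-0.1, -0.4, 0.6]
grip_width: 93.9
grasp_force: 0.0
```

Request:
drive_tool([
  [0.04, -0.3, 0],
  [0, 0, -0.8],
  [0, 0, -1],
  [0, 0, -1],
  [0, 0, -1],
  [0, 0, -0.9],
  [0, 0, -0.48],
  [0, 0, 0],
  [0, 0, 0],
  [0, 0, 0],
  [0, 0, 0],
  [0, 0, 0],
], claw=[-0.3, -0.3, -0.2, -0.2, -0.1, -0.1, 0, 1, 1, 1, 1, 1], turn=[0, 0, 0, 0, 0, 0, 0, 0, 0, 0, 0, 0], squeeze=20)

```text
t: 13.02
eef_pos: [517.2, -247.0, 121.5]
tcp_rot: [3.106, -0.468, 0.003]
force: [0.5, 0.9, 5.4]
grip_width: 25.6
grasp_force: 20.0
```

Request:
drive_tool([
  [0, 0, 0],
  [0, 0, 0],
  [0, 0, 0],
], claw=[1, 1, 1], turn=[0, 0, 0])

```text
t: 13.27
eef_pos: [517.2, -247.0, 121.5]
tcp_rot: [3.106, -0.468, 0.003]
force: [0.0, 1.6, 6.4]
grip_width: 26.0
grasp_force: 20.0
```

Request:
drive_tool([
  [0, 0, 0.5],
  [0, 0, 0.8],
  [0, 0, 0.8],
  [0, 0, 0.3],
  [0, 0, 0],
  [0, 0, 0],
], claw=[1, 1, 1, 1, 1, 1], turn=[0, 0, 0, 0, 0, 0], squeeze=30)

```text
t: 13.77
eef_pos: [516.4, -246.9, 168.0]
tcp_rot: [-3.106, 0.469, 0.0]
force: [-0.1, 0.4, -2.1]
grip_width: 26.1
grasp_force: 30.0
```

Request:
drive_tool([
  [-0.47, 0.14, 0.05],
  [-0.47, 0.14, 0],
  [-0.33, 0.1, -0.04],
  [-0.33, 0.1, -0.05],
  [-0.32, 0.1, -0.08],
  [-0.32, 0.1, -0.09],
  [-0.31, 0.1, -0.12],
  [-0.31, 0.1, -0.14],
  [0, 0, 0],
  [0, 0, 0],
  [0, 0, 0],
], claw=[1, 1, 1, 1, 1, 1, 1, 1, 1, 1, 1], turn=[0, 0, 0, 0, 0, 0, 0, 0, 0, 0, 0])

```text
t: 14.68
eef_pos: [459.0, -229.2, 158.3]
tcp_rot: [-3.106, 0.469, 0.003]
force: [1.2, -0.7, -1.8]
grip_width: 25.5
grasp_force: 30.0
```

```bash
cat > tilt.py <<'E'
from h import *
np.set_printoptions(suppress=True,precision=2)
def tilt(show=True):
    o=env.observe(); Tm=R.from_rotvec(o['tcp_rot']).as_matrix(); e=o['eef_pos']
    for n in('scene','top','wrist'):
        im,d,c=snap(n,f'tl_{n}_{o["t"]:.2f}'); Q=cloud(d,c).reshape(-1,3); L=(Q-e)@Tm   # tool coords
        L=L[(d.ravel()>0)]
        # dark-grip side below fingers and everything of probe: |y|<12 , z in tool 5..  (toward tip)
        k=(abs(L[:,1])<21)&(abs(L[:,0])<75)&(L[:,2]>3)&(L[:,2]<95)&((L@Tm.T+e)[:,2]>90)
        s=L[k]; print(n,len(s))
        for a in range(5,95,10):
            q=s[(s[:,2]>=a)&(s[:,2]<a+10)]
            if len(q)>8: print('  z',a+5,len(q),'x',np.percentile(q[:,0],[3,50,97]),'y',np.percentile(q[:,1],[3,97]))
    print(o['eef_pos'],o['force'])
if __name__=='__main__': tilt()
E
python3 tilt.py
```

```text
scene 301
  z 10 58 x [26.45 40.7  45.84] y [-12.52  12.4 ]
  z 20 95 x [34.62 45.94 53.74] y [-17.84  18.31]
  z 30 22 x [23.67 36.07 49.32] y [-18.62  17.69]
  z 40 40 x [43.71 48.36 54.03] y [-10.37   9.31]
  z 50 44 x [43.72 53.25 59.86] y [-10.35   9.97]
  z 60 26 x [49.89 57.26 61.1 ] y [-9.23  9.65]
top 25
  z 20 25 x [47.04 49.65 53.02] y [-9.65  3.46]
wrist 1474
  z 10 295 x [39.65 42.82 45.23] y [-11.5   12.26]
  z 20 808 x [35.15 47.27 54.37] y [-17.42  18.11]
  z 30 112 x [26.   31.07 42.9 ] y [-18.38  19.3 ]
  z 40 17 x [53.73 53.98 55.33] y [-5.08  5.12]
  z 50 127 x [52.67 55.85 58.7 ] y [-8.02  8.96]
  z 60 42 x [51.77 58.57 60.01] y [-9.09  9.73]
[ 459.04 -229.19  158.33] [ 1.17 -0.66 -1.84]
```

```bash
python3 - <<'E'
from h import *
np.set_printoptions(suppress=True,precision=1,linewidth=150)
o=env.observe(); Tm=R.from_rotvec(o['tcp_rot']).as_matrix(); e=o['eef_pos']
for n in('scene','wrist'):
    im,d,c=pickle.load(open(f'pics/tl_{n}_14.68.pkl','rb')); Q=cloud(d,c).reshape(-1,3);L=((Q-e)@Tm)[d.ravel()>0]
    s=L[(abs(L[:,1])<3)&(abs(L[:,0])<75)&(L[:,2]>-80)&(L[:,2]<80)]
    s=s[np.argsort(s[:,2])]; print(n,len(s)); print(s[::max(1,len(s)//40)][:,[0,2]].T)
im=cv2.imread('pics/tl_scene_14.68.png')[120:240,80:240]; w=cv2.imread('pics/tl_wrist_14.68.png')
cv2.imwrite('pics/c5.png',np.hstack([cv2.resize(im,(400,300),interpolation=cv2.INTER_CUBIC),cv2.resize(w,(400,300))]))
E
```

```text
scene 170
[[  9.1   8.5   8.7  -3.9   6.9   7.1  16.6  13.8  17.3  15.1  20.8  21.1  22.8  22.7  24.4  25.1  24.8  27.2  30.6  35.5  31.8  31.9  39.   40.6
   39.9  41.4  43.8  51.6  41.9  43.9  42.1  47.9  47.9  49.1  52.3  52.1  56.7  58.3  58.2  61.2  58.2  60.4  63.7]
 [-69.8 -66.4 -63.2 -62.2 -60.7 -58.2 -56.3 -52.3 -50.2 -46.9 -44.4 -41.1 -38.9 -35.8 -31.2 -27.9 -24.6 -20.2 -17.4 -12.6 -11.6  -5.3  -2.5   2.
    6.8   8.5  13.1  18.1  19.   20.1  21.8  33.1  37.3  39.4  42.8  46.8  49.1  55.   58.5  62.2  70.   72.   79.7]]
wrist 1653
[[  7.9   5.8   9.9   7.8   4.1   5.8   1.8  10.5  11.8  11.5  13.6  14.5  15.4  15.7  17.8  18.3  19.4  20.6  20.8  21.5  22.9  24.3  25.1  27.
   27.9  28.7  31.2  32.1  34.3  34.7  36.9  39.3  41.   42.9  53.   50.8  48.6  54.7  56.3  61.1  63.4]
 [-69.1 -68.  -67.5 -67.2 -66.7 -66.3 -65.4 -63.  -61.6 -61.1 -60.2 -59.  -57.7 -56.1 -53.9 -51.3 -48.9 -46.6 -44.3 -41.7 -39.5 -37.  -34.1 -31.2
  -28.2 -24.9 -21.1 -17.4 -13.6  -9.5  -5.2  -0.2   5.3  10.4  17.1  18.3  19.5  21.2  50.3  69.   76.9]]
```

View pics/c5.png

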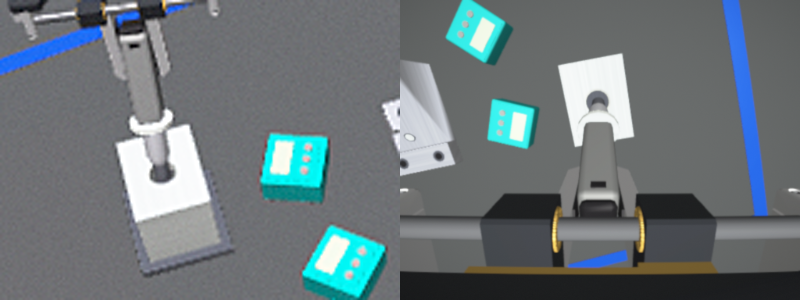

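The probe is tilted only about 22° and has shifted about 15 mm forward in the pads. It was inserted too deep, so its body shoulder rode on the plate (left panel (160,150), right panel (597,105)). I'll raise it a little, bring it upright against the hole's far edge, then re-hang and re-grip it.

Request:
drive_tool([
  [0, 0, 0.4],
  [0.3, -0.09, 0],
  [0.3, -0.09, 0.02],
  [0.3, -0.09, 0.04],
  [0.3, -0.09, 0.04],
  [0.3, -0.09, 0.04],
  [0.3, -0.09, 0.03],
  [0.3, -0.09, 0.02],
  [0.3, -0.09, 0.02],
  [0.1, -0.03, 0],
  [0, 0, 0],
  [0, 0, 0],
], claw=[1, 1, 1, 1, 1, 1, 1, 1, 1, 1, 1, 1], turn=[0, 0, 0, 0, 0, 0, 0, 0, 0, 0, 0, 0], squeeze=20)

```text
t: 15.83
eef_pos: [509.7, -244.3, 170.7]
tcp_rot: [-3.106, 0.468, -0.001]
force: [-0.7, 0.0, -3.6]
grip_width: 26.2
grasp_force: 20.0
```

```bash
cat > face.py <<'E'
from h import *
np.set_printoptions(suppress=True,precision=2)
def face(H=(517.2,-247.0)):
    im,d,c=snap('wrist'); o=env.observe(); Tm=R.from_rotvec(o['tcp_rot']).as_matrix(); e=o['eef_pos']
    L=((cloud(d,c).reshape(-1,3)-e)@Tm)[d.ravel()>0]
    s=L[(abs(L[:,1])<6)&(L[:,2]>-58)&(L[:,2]<8)&(L[:,0]>-10)&(L[:,0]<60)]
    best=None;rng=np.random.default_rng(0)
    for _ in range(300):
        a,b=s[rng.choice(len(s),2)]
        if abs(a[2]-b[2])<20: continue
        m=(b[0]-a[0])/(b[2]-a[2]); k=abs(s[:,0]-a[0]-m*(s[:,2]-a[2]))<0.8
        if best is None or k.sum()>best.sum(): best=k
    m,x0=np.polyfit(s[best][:,2]+19,s[best][:,0],1); th=np.degrees(np.arctan(m)); off=x0-13/np.cos(np.arctan(m))
    x=Tm[:,0]; yaw=np.degrees(np.arctan2(x[1],x[0]))
    print('tilt %.1f off %.1f n %d/%d yaw %.2f'%(th,off,best.sum(),len(s),yaw),'t %.2f'%o['t'],e,o['force'],'tool-x from hole %.1f'%((e[:2]-H)@x[:2]))
    return th,off,e,Tm
if __name__=='__main__': face()
E
python3 face.py
```

```text
tilt 4.7 off 4.3 n 1042/1121 yaw -17.15 t 15.88 [ 509.57 -244.37  170.86] [ 0.55 -0.12 -2.79] tool-x from hole -8.1
```

```bash
python3 - <<'E'
from h import *
np.set_printoptions(suppress=True,precision=1,linewidth=160)
T=np.array(env.camera_model('wrist')['T_tool_cam']);print(T)
im,d,c=pickle.load(open('pics/w4.pkl','rb')); c=dict(c); c['cam_to_world']=T
P=cloud(d,c)
for v in range(215,384,8): print(v,d[v,256].round(),P[v,256],P[v,160],P[v,100])
E
```

```text
[[  -0.    -1.    -0.2   70.9]
 [   1.    -0.    -0.     0.6]
 [   0.    -0.2    1.  -179.8]
 [   0.     0.     0.     1. ]]
215 425.0 [-70.    4.  222.8] [ -70.4 -141.   223.8] [ -67.3 -227.6  214.4]
223 430.0 [-83.4   4.  224.6] [ 10.  -55.8 -20.1] [ -75.  -221.9  201.8]
231 431.0 [-95.7   4.  222.8] [ 10.3 -51.5 -33.5] [ -94.9 -234.1  219.7]
239 434.0 [-108.8    4.   222.7] [  9.9 -48.4 -43.2] [-100.  -225.3  201.7]
247 439.0 [-123.2    4.1  224.7] [  8.3 -46.6 -49.3] [-123.3 -240.1  223.4]
255 442.0 [-136.4    4.1  223.8] [  4.  -46.9 -49.6] [-136.7 -241.6  222.7]
263 444.0 [-149.7    4.1  222.8] [ -0.3 -47.1 -50.1] [-151.3 -244.3  223.9]
271 450.0 [-164.8    4.1  224.7] [ -3.3 -46.5 -52.7] [-165.2 -245.9  223.3]
279 77.0 [  28.5    1.2 -111.2] [  29.2  -24.6 -112.4] [  29.2  -40.8 -112.6]
287 74.0 [  27.9    1.2 -114. ] [  27.4  -24.4 -113.3] [  27.3  -40.6 -113.5]
295 73.0 [  26.6    1.2 -115.6] [  25.4  -24.4 -114. ] [  26.1  -39.8 -115.3]
303 74.0 [  24.1    1.2 -115.5] [  23.7  -24.2 -115.1] [  24.3  -39.7 -116.2]
311 465.0 [-237.7    4.2  222.7] [-239.2 -155.6  223.8] [  12.7  -47.6 -104.3]
319 468.0 [-252.1    4.2  221.3] [-254.4 -156.7  223.1] [  10.4  -47.5 -105.1]
327 474.0 [-269.6    4.3  223.3] [-270.8 -158.3  223.6] [   7.6  -47.8 -105.3]
335 479.0 [-287.1    4.3  224.6] [-286.9 -159.7  223.3] [   4.2  -48.5 -105. ]
343 67.0 [  19.3    1.1 -124. ] [-303.3 -161.1  223. ] [   3.3  -47.4 -107.3]
351 60.0 [  23.1    1.1 -130.3] [  23.6  -19.2 -131. ] [  23.2  -32.1 -130.8]
359 56.0 [  24.2    1.  -133.6] [  24.   -18.4 -133.4] [  23.7  -30.7 -133.4]
367 56.0 [  23.1    1.  -134.4] [  23.   -18.1 -134.4] [  24.6  -29.1 -136.2]
375 53.0 [  23.6    1.  -136.7] [  23.5  -17.3 -136.8] [  23.3  -29.  -136.8]
383 52.0 [  22.8    1.  -137.7] [  23.2  -16.9 -138.2] [  23.5  -28.  -138.7]
```

Offset and tilt scale together, so the probe is pivoting cleanly about the top of its grip (about 40 mm above the pad centre) and nothing has slid. I'll redo the tilt with a shallower insertion and that longer lever.

Request:
drive_tool([
  [0, 0, 0.16],
  [-0.44, 0.13, 0],
  [-0.44, 0.13, -0.03],
  [-0.44, 0.13, -0.05],
  [-0.44, 0.13, -0.09],
  [-0.45, 0.14, -0.12],
  [-0.45, 0.14, -0.14],
  [-0.43, 0.13, -0.18],
  [-0.43, 0.13, -0.2],
  [0, 0, 0],
  [0, 0, 0],
  [0, 0, 0],
], claw=[1, 1, 1, 1, 1, 1, 1, 1, 1, 1, 1, 1], turn=[0, 0, 0, 0, 0, 0, 0, 0, 0, 0, 0, 0], squeeze=20)

```text
t: 16.88
eef_pos: [439.3, -223.3, 158.4]
tcp_rot: [3.106, -0.468, 0.001]
force: [0.1, -0.1, -2.4]
grip_width: 25.9
grasp_force: 20.0
```

```bash
python3 face.py
```

```text
tilt 30.2 off 22.7 n 1818/2096 yaw -17.15 t 16.93 [ 439.37 -223.3   158.32] [-0.53 -0.27 -2.82] tool-x from hole -81.4
```

Tilt is now 30.2°. Lifting out and carrying the probe to the wedge.

Request:
drive_tool([
  [-0.1, 0, 0.5],
  [0, 0, 0.8],
  [0, 0, 0.8],
  [0.1, 0.5, 0],
  [0.2, 0.9, 0],
  [0.2, 1, 0],
  [0.2, 1, 0],
  [0.2, 1, 0],
  [0.2, 1, 0],
  [0.2, 1, 0],
  [0.2, 1, 0],
  [0.2, 1, 0],
], claw=[1, 1, 1, 1, 1, 1, 1, 1, 1, 1, 1, 1], turn=[0, 0, 0, 0, 0.3, 0.4, 0.4, 0.4, 0.4, 0.04, 0, 0], squeeze=45)

```text
t: 17.93
eef_pos: [470.9, -53.4, 199.7]
tcp_rot: [-3.138, 0.151, 0.001]
force: [-0.2, 0.6, -2.8]
grip_width: 25.7
grasp_force: 45.0
```

Request:
drive_tool([
  [0.2, 1, 0],
  [0.2, 1, 0],
  [0.2, 1, 0],
  [0.2, 0.9, -0.5],
  [0.1, 0.4, -0.8],
  [0, 0, -0.4],
  [0, 0, 0],
  [0, 0, 0],
], claw=[1, 1, 1, 1, 1, 1, 1, 1], turn=[0, 0, 0, 0, 0, 0, 0, 0])

```text
t: 18.6
eef_pos: [488.7, 30.7, 165.9]
tcp_rot: [3.138, -0.151, -0.001]
force: [0.8, -0.2, -2.0]
grip_width: 26.1
grasp_force: 45.0
```

```bash
python3 face.py; python3 - <<'E'
from h import *
im,d,c=snap('wrist','w6'); s,ds,cs=snap('scene','s6')
a=cv2.resize(im[20:290,100:400],(450,405));b=cv2.resize(s[110:220,195:320],(350,308),interpolation=cv2.INTER_CUBIC);b=cv2.copyMakeBorder(b,0,97,0,0,cv2.BORDER_CONSTANT)
cv2.imwrite('pics/c6.png',np.hstack([a,b])[:,:,::-1])
np.set_printoptions(suppress=True,precision=1,linewidth=150)
o=env.observe();Tm=R.from_rotvec(o['tcp_rot']).as_matrix();e=o['eef_pos']
for n,D,C in(('w',d,c),('s',ds,cs)):
    L=((cloud(D,C).reshape(-1,3)-e)@Tm)[D.ravel()>0]
    th=np.radians(30.2);ax=np.array([np.sin(th),0,np.cos(th)]);nn=np.array([np.cos(th),0,-np.sin(th)])
    A=(L-[1,0,-58])@ax; N=(L-[1,0,-58])@nn
    for a in range(20,170,8):
        k=(A>a)&(A<a+8)&(abs(N)<30)&(abs(L[:,1])<2.5)
        if k.sum()>2: print(n,a+4,k.sum(),np.percentile(N[k],[5,50,95]))
    for a in range(130,165,3):
        k=(A>a)&(A<a+3)&(abs(N)<14)&(abs(L[:,1])<14)
        if k.sum()>2: print(n,'end',a+1.5,k.sum(),np.percentile(L[k,1],[5,95]),np.median(N[k]))
E
```

```text
tilt 30.1 off 21.8 n 1846/2133 yaw -5.54 t 18.65 [489.07  30.45 166.53] [-0.39  0.17 -2.64] tool-x from hole -54.8
w 24 122 [10.8 11.6 12.4]
w 32 112 [10.9 11.6 12.5]
w 40 91 [10.9 11.5 12.1]
w 48 85 [10.8 11.6 12.2]
w 56 70 [11.  11.5 12.2]
w 64 71 [10.9 11.7 12.2]
w 72 62 [11.  11.7 12.3]
w 80 56 [11.1 11.7 12.3]
w 88 116 [ 9.9 14.4 18.7]
w 96 17 [17.8 18.3 18.8]
w 112 35 [8.9 9.5 9.9]
w 120 38 [8.7 9.4 9.8]
w 128 25 [7.8 9.1 9.8]
w 136 15 [5.7 6.5 8. ]
w 144 29 [5.5 6.  6.6]
w 152 17 [5.3 5.8 6.5]
w end 131.5 16 [-5.7  8.3] 7.680091214503402
w end 134.5 11 [-4.3  5.3] 6.713734904838044
w end 137.5 17 [-5.  6.] 5.518468313206017
w end 140.5 28 [-5.4  5.6] 5.496385936183845
w end 143.5 36 [-6.  7.] 4.773732191932283
w end 146.5 24 [-5.7  6.8] 5.0205684786807
w end 149.5 36 [-6.1  7.1] 5.218631181286518
w end 152.5 11 [-5.1  5.2] 5.294533911550285
s 24 6 [ 9.6 12.1 12.8]
s 32 9 [ 9.8 11.7 14.6]
s 40 7 [ 9.7 10.8 11.4]
s 48 8 [ 6.9 11.5 13.5]
s 56 6 [ 9.1 10.5 12.1]
s 64 7 [10.3 11.7 12.4]
s 72 7 [ 8.3  9.8 12.5]
s 80 7 [ 8.   9.9 13.5]
s 88 10 [ 8.5 11.5 19.8]
s 96 4 [ 9.8 16.9 19.9]
s 104 7 [ 8.5  9.7 12.2]
s 112 7 [ 5.   8.8 11.9]
s 120 5 [ 6.5  7.3 11.9]
s 128 4 [8.5 9.4 9.7]
s 136 7 [5.1 6.6 9.2]
s 144 7 [1.8 7.  8.2]
s 152 4 [3.5 4.6 7.4]
s end 131.5 9 [-4.6  7.9] 5.945944949203702
s end 134.5 4 [1.9 8. ] 3.829043150211648
s end 137.5 7 [-4.1  6.9] 4.873130326764614
s end 140.5 10 [-4.   6.2] 4.8400627256472575
s end 143.5 3 [-2.5  7.5] 1.0697223897591763
s end 146.5 9 [-4.2  6.6] 3.551445091706943
s end 149.5 6 [-5.6  5.2] 3.1496043656289143
s end 152.5 7 [-5.   7.2] 3.395511935605057
```

View pics/c6.png

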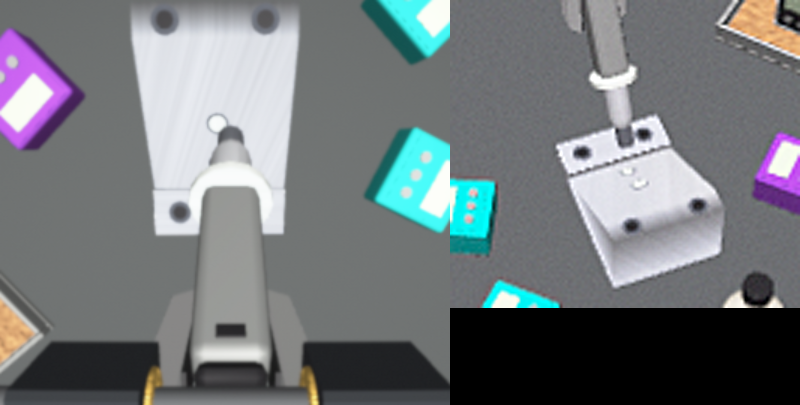

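Pixels in the crop: the nose is just below the upper spot at (217,123), square with the centre line, and the scene view agrees. Approaching the upper spot.

Request:
drive_tool([
  [0.12, 0.24, -0.6],
  [0.12, 0.23, -0.7],
  [0, 0, -0.63],
  [0, 0, 0],
  [0.12, -0.01, -0.22],
  [0.13, -0.01, -0.21],
  [0, 0, 0],
], claw=[1, 1, 1, 1, 1, 1, 1], turn=[0, 0, 0, 0, 0, 0, 0], squeeze=60)

```text
t: 19.33
eef_pos: [499.3, 39.6, 118.9]
tcp_rot: [-3.138, 0.152, -0.001]
force: [-0.3, -0.1, -2.3]
grip_width: 25.6
grasp_force: 60.0
```

Request:
drive_tool([
  [0, 0, 0],
  [0, 0, 0],
], claw=[1, 1], turn=[0, 0])

```text
t: 19.5
eef_pos: [499.0, 39.8, 119.3]
tcp_rot: [-3.138, 0.151, -0.001]
force: [-0.2, 0.1, -2.4]
grip_width: 26.0
grasp_force: 60.0
```

Request:
drive_tool([
  [0.04, -0.02, -0.06],
  [0.04, -0.01, -0.07],
  [0.03, 0, -0.06],
  [0.03, 0, -0.05],
  [0, 0, 0],
], claw=[1, 1, 1, 1, 1], turn=[0, 0, 0, 0, 0])

```text
t: 19.92
eef_pos: [501.8, 39.3, 114.2]
tcp_rot: [-3.138, 0.151, -0.001]
force: [-2.1, 0.8, 3.7]
grip_width: 25.7
grasp_force: 60.0
```

Normal force is about 6.2 N, so the nose is about half in. Holding.

Request:
drive_tool([
  [0, 0, 0],
  [0, 0, 0],
  [0, 0, 0],
  [0, 0, 0],
  [0, 0, 0],
  [0, 0, 0],
  [0, 0, 0],
  [0, 0, 0],
], claw=[1, 1, 1, 1, 1, 1, 1, 1], turn=[0, 0, 0, 0, 0, 0, 0, 0])

```text
t: 20.58
eef_pos: [501.7, 39.3, 114.1]
tcp_rot: [-3.138, 0.151, -0.001]
force: [-1.4, 1.4, 5.7]
grip_width: 25.6
grasp_force: 60.0
```

Request:
drive_tool([
  [-0.06, 0, 0.11],
  [-0.13, 0, 0.22],
  [-0.2, 0.02, 0.32],
  [0, 0, 0],
  [0, 0, 0],
  [0, 0, 0],
], claw=[1, 1, 1, 1, 1, 1], turn=[0, 0, 0, 0, 0, 0])

```text
t: 21.08
eef_pos: [493.6, 39.6, 126.9]
tcp_rot: [3.138, -0.151, -0.001]
force: [0.2, -0.2, -3.5]
grip_width: 25.7
grasp_force: 60.0
```

```bash
python3 face.py
```

```text
tilt 30.3 off 22.5 n 1839/2098 yaw -5.52 t 21.13 [493.63  39.63 126.8 ] [ 0.55  0.63 -2.97] tool-x from hole -51.0
```

Request:
drive_tool([
  [-0.34, 0.03, -0.2],
  [-0.35, 0.04, -0.2],
  [-0.34, 0.03, -0.2],
  [-0.35, 0.03, -0.2],
  [0, 0, 0],
  [0.12, 0, -0.2],
  [0.12, -0.01, -0.18],
  [0, 0, 0],
  [0, 0, 0],
  [0, 0, 0],
], claw=[1, 1, 1, 1, 1, 1, 1, 1, 1, 1], turn=[0, 0, 0, 0, 0, 0, 0, 0, 0, 0])

```text
t: 21.97
eef_pos: [471.2, 42.1, 103.4]
tcp_rot: [3.138, -0.151, -0.0]
force: [-0.3, 0.7, -3.7]
grip_width: 25.7
grasp_force: 60.0
```

```bash
python3 -c "
from station import env
o=env.observe();print(o['eef_pos'],o['force'])"
```

```text
[471.1679341   42.06335324 103.41978913] [-0.30290258  0.69483062 -3.70866108]
```

Request:
drive_tool([
  [0.04, -0.01, -0.07],
  [0.03, 0, -0.06],
  [0.03, 0, -0.06],
  [0.03, 0, -0.05],
  [0, 0, 0],
  [0, 0, 0],
], claw=[1, 1, 1, 1, 1, 1], turn=[0, 0, 0, 0, 0, 0])

```text
t: 22.47
eef_pos: [473.8, 41.9, 98.8]
tcp_rot: [3.138, -0.151, 0.001]
force: [-1.8, -1.4, 2.7]
grip_width: 25.8
grasp_force: 60.0
```

The lower spot is pressed with about 5.6 N. Holding, then retracting and heading back to the holder.

Request:
drive_tool([
  [0, 0, -0.01],
  [0, 0, 0],
  [0, 0, 0],
  [0, 0, 0],
  [0, 0, 0],
  [0, 0, 0],
  [0, 0, 0],
  [0, 0, 0],
  [0, 0, 0],
], claw=[1, 1, 1, 1, 1, 1, 1, 1, 1], turn=[0, 0, 0, 0, 0, 0, 0, 0, 0])

```text
t: 23.22
eef_pos: [473.7, 41.9, 98.5]
tcp_rot: [-3.138, 0.151, -0.0]
force: [-1.1, -1.1, 4.5]
grip_width: 25.7
grasp_force: 60.0
```

Request:
drive_tool([
  [-0.06, 0, 0.11],
  [-0.13, 0, 0.22],
  [-0.21, 0.02, 0.4],
  [0, 0, 0.8],
  [0, 0, 1],
  [0, 0, 1],
  [0, 0, 1],
  [0, -0.5, 0.8],
  [-0.1, -1, 0],
  [-0.1, -1, 0],
  [-0.1, -1, 0],
  [-0.1, -1, 0],
], claw=[1, 1, 1, 1, 1, 1, 1, 1, 1, 1, 1, 1], turn=[0, 0, 0, 0, 0, 0, 0, 0, -0.3, -0.4, -0.4, -0.4])

```text
t: 24.22
eef_pos: [456.8, -48.3, 205.3]
tcp_rot: [-3.116, 0.399, 0.001]
force: [1.6, 0.3, -3.5]
grip_width: 25.3
grasp_force: 60.0
```

Request:
drive_tool([
  [-0.1, -1, 0],
  [-0.1, -1, 0],
  [-0.1, -1, 0],
  [-0.1, -1, 0],
  [-0.1, -1, 0],
  [-0.1, -1, 0],
  [-0.1, -1, 0],
  [-0.1, -0.8, 0],
  [0, -0.3, 0],
  [0, 0, 0],
  [0, 0, 0],
], claw=[1, 1, 1, 1, 1, 1, 1, 1, 1, 1, 1], turn=[-0.4, -0.04, 0, 0, 0, 0, 0, 0, 0, 0, 0])

```text
t: 25.13
eef_pos: [441.4, -209.1, 205.0]
tcp_rot: [-3.106, 0.469, 0.001]
force: [0.1, 0.8, -2.8]
grip_width: 25.5
grasp_force: 60.0
```

```bash
python3 face.py
```

```text
tilt 30.3 off 22.5 n 1821/2100 yaw -17.13 t 25.18 [ 441.57 -208.85  205.08] [ 0.27  0.27 -3.04] tool-x from hole -83.5
```

Request:
drive_tool([
  [-0.1, -0.7, 0],
  [0, -0.01, -0.5],
  [0, 0, -0.7],
  [0, 0, -0.5],
  [0, 0, 0],
  [0, 0, 0],
], claw=[1, 1, 1, 1, 1, 1], turn=[0, 0, 0, 0, 0, 0], squeeze=20)

```text
t: 25.68
eef_pos: [439.5, -223.2, 170.6]
tcp_rot: [-3.106, 0.467, 0.002]
force: [0.5, -0.2, -2.0]
grip_width: 26.3
grasp_force: 20.0
```

```bash
python3 face.py
```

```text
tilt 30.2 off 21.9 n 1835/2119 yaw -17.12 t 25.73 [ 439.83 -223.51  171.26] [ 1.04  0.01 -3.09] tool-x from hole -80.9
```

Request:
drive_tool([
  [0, 0, -0.4],
  [0, 0, -0.38],
  [0.29, -0.09, -0.13],
  [0.29, -0.09, -0.12],
  [0.37, -0.11, 0.22],
  [0.37, -0.11, 0.2],
  [0.37, -0.12, 0.19],
  [0.4, -0.12, 0.14],
  [0.4, -0.12, 0.12],
  [0.4, -0.12, 0.1],
], claw=[1, 1, 1, 1, 1, 1, 1, 1, 1, 1], turn=[0, 0, 0, 0, 0, 0, 0, 0, 0, 0])

```text
t: 26.57
eef_pos: [497.8, -241.5, 169.7]
tcp_rot: [-3.106, 0.468, 0.002]
force: [-3.9, 0.1, -1.5]
grip_width: 25.8
grasp_force: 20.0
```

Request:
drive_tool([
  [0.41, -0.13, 0.06],
  [0.41, -0.13, 0.04],
  [0.41, -0.12, 0.03],
  [0, 0, 0],
  [0, 0, 0],
], claw=[1, 1, 1, 1, 1], turn=[0, 0, 0, 0, 0])

```text
t: 26.98
eef_pos: [522.3, -249.2, 172.0]
tcp_rot: [-3.106, 0.468, 0.0]
force: [0.1, 0.3, -3.0]
grip_width: 26.0
grasp_force: 20.0
```

```bash
python3 face.py
```

```text
tilt -0.9 off 0.5 n 810/987 yaw -17.15 t 27.03 [ 522.08 -249.15  172.1 ] [ 0.48 -0.14 -2.92] tool-x from hole 5.3
```

Upright again (−0.9°). Centring and lowering into the hole.

Request:
drive_tool([
  [-0.24, 0.1, 0],
  [0, 0, 0],
  [0, 0, -0.5],
  [0, 0, -0.5],
  [0, 0, -0.5],
  [0, 0, 0],
], claw=[1, 1, 1, 1, 1, 1], turn=[0, 0, 0, 0, 0, 0], squeeze=15)

```text
t: 27.53
eef_pos: [516.2, -246.6, 139.5]
tcp_rot: [-3.105, 0.468, 0.006]
force: [-0.3, -0.2, -3.6]
grip_width: 25.7
grasp_force: 15.0
```

```bash
python3 face.py
```

```text
tilt -0.8 off -0.1 n 791/965 yaw -17.15 t 27.58 [ 516.58 -246.77  140.72] [-0.22  0.42 -3.15] tool-x from hole -0.7
```

Request:
drive_tool([
  [0.02, 0, -0.4],
  [0.01, 0, -0.3],
  [0, 0, -0.15],
  [0, 0, -0.1],
  [0, 0, 0],
  [0, 0, 0],
], claw=[1, 1, 1, 1, 1, 1], turn=[0, 0, 0, 0, 0, 0])

```text
t: 28.08
eef_pos: [517.9, -247.2, 123.5]
tcp_rot: [3.106, -0.468, 0.0]
force: [-1.0, 0.3, -2.8]
grip_width: 26.2
grasp_force: 15.0
```

Request:
drive_tool([
  [0, 0, -0.1],
  [0, 0, -0.05],
  [0, 0, 0],
  [0, 0, 0],
], claw=[1, 1, 1, 1], turn=[0, 0, 0, 0])

```text
t: 28.42
eef_pos: [518.7, -247.4, 122.7]
tcp_rot: [3.105, -0.468, 0.005]
force: [-3.4, 3.6, 15.4]
grip_width: 25.9
grasp_force: 15.0
```

Request:
drive_tool([
  [0, 0, 0.05],
  [0, 0, 0],
  [0, 0, 0],
  [0, 0, 0],
  [0, 0, 0],
], claw=[1, 1, 1, 1, 1], turn=[0, 0, 0, 0, 0], squeeze=3)

```text
t: 28.83
eef_pos: [517.9, -247.2, 121.6]
tcp_rot: [3.106, -0.468, 0.0]
force: [-1.4, 1.0, 3.7]
grip_width: 26.1
grasp_force: 3.0
```

Request:
drive_tool([
  [0, 0, 0],
  [0, 0, 0],
  [0, 0, 0],
  [0, 0, 0],
  [0, 0, 0],
  [0, 0, 0],
], claw=[0, 0, 0, 0, 0, 0], turn=[0, 0, 0, 0, 0, 0])

```text
t: 29.33
eef_pos: [517.8, -247.1, 121.3]
tcp_rot: [-3.106, 0.468, 0.0]
force: [0.2, -0.3, -0.3]
grip_width: 47.1
grasp_force: 0.0
```

Request:
drive_tool([
  [0, 0, 0],
  [0, 0, 0.5],
  [0, 0, 1],
  [0, 0, 1],
  [0, 0, 1],
  [0, 0, 1],
  [0, 0, 1],
  [-0.8, 0.5, 0.8],
  [-1, 0.5, 0.3],
  [-1, 0.5, 0],
  [-0.5, 0.5, 0],
], claw=[-0.5, -0.5, -0.6, -0.6, -0.7, -0.8, -1, -1, -1, -1, -1], turn=[0, 0, 0, 0, 0, 0, 0, 0, 0, 0, 0])

```text
t: 30.25
eef_pos: [450.4, -206.7, 254.8]
tcp_rot: [3.106, -0.469, 0.002]
force: [0.2, 0.5, -0.7]
grip_width: 93.9
grasp_force: 0.0
```

```bash
python3 - <<'E'
from h import *
np.set_printoptions(suppress=True,precision=1)
o=env.observe();print(o['t'],o['eef_pos'],o['force'],o['grip_width'])
T=snap('top','t9');S=snap('scene','s9')
for n,(im,d,c),f in(('top',T,'t0'),('scene',S,'s0')):
    i0,d0,_=pickle.load(open(f'pics/{f}.pkl','rb'))
    for tag,D in(('before',d0),('now',d)):
        Q=cloud(D,c); k=(D>0)&(abs(Q[...,0]-517)<40)&(abs(Q[...,1]+246)<40)
        cap=Q[k&(Q[...,2]>183)]; pl=Q[k&(Q[...,2]>87)&(Q[...,2]<93)]
        print(n,tag,'cap',np.median(cap,0),len(cap),'collar z',np.median(pl[:,2]),len(pl))
    q=cloud(d,c)[d>0]; w=q[(abs(q[:,0]-570)<110)&(abs(q[:,1]-32)<75)&(q[:,2]>8)]; print(' wedge',cv2.minAreaRect(w[:,:2].astype(np.float32)))
    g=q[(abs(q[:,0]-446)<55)&(abs(q[:,1]-276)<55)&(q[:,2]>58)];print(' gauge',cv2.minAreaRect(g[:,:2].astype(np.float32)),np.median(g[:,2]))
im=np.hstack([cv2.resize(T[0],(400,300)),cv2.resize(S[0],(400,300))]);cv2.imwrite('pics/c9.png',im[:,:,::-1])
E
```

```text
30.25 [ 450.4 -206.7  254.8] [ 0.2  0.5 -0.7] 93.89668560556669
top before cap [ 516.4 -244.8  185.8] 139 collar z 89.4886264522853 91
top now cap [ 511.1 -241.4  186.6] 207 collar z 89.54648454755147 20
 wedge ((569.8861694335938, 31.76230239868164), (99.44436645507812, 150.36318969726562), 84.66931915283203)
 gauge ((451.8196716308594, 280.8214111328125), (61.359981536865234, 34.621315002441406), 33.869407653808594) 64.7811802338025
scene before cap [ 517.8 -246.5  186.5] 84 collar z 89.10638612364124 98
scene now cap [ 481.7 -216.5  479.8] 645 collar z 89.42053195009908 99
 wedge ((570.4462890625, 31.297958374023438), (101.82311248779297, 154.55096435546875), 84.59185028076172)
 gauge ((452.8851623535156, 279.03076171875), (60.39873504638672, 36.203826904296875), 32.57210159301758) 64.86940721902329
```

View pics/c9.png

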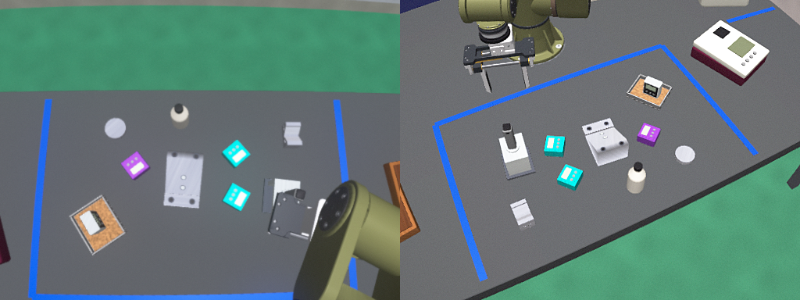

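The final view shows the probe hung upright in its holder (scene panel (510,140)), with the collar at its original height. The gauge stands in the tray (650,88), and the wedge and bystanders haven't moved. Handing in.

```bash
python3 -c "
from station import env
print(env.sign_off())"
```

```text
the job is handed in; nothing more can be done
None
```

I handed the job in at about 30 s: the gauge stands upright in the tray, the probe was pressed square (about 30°) and roughly half in on the upper and then the lower spot, and it hangs back in its holder with the wedge unmoved; no verdict was returned.

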